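Brush out the hub's bore, then hold the spring probe square on the marked spot

TASK

Brush out the bore of the steel hub bolted to the round black plate: take the brush from its pot, push it down near to the bottom of the bore, draw it up most of the way, push it down again, then stand it back in its pot and let go of it. Then take the spring probe out of its stand and hold its tip inside the ring marked on the hub's sloping pad, with the probe square to that sloping face and pressed gently so that its spring plunger is pushed in about half-way, never hard. Finish like that, still gripping the probe on the spot, and leave the other things on the bench where they are.

Things in the scene. Friction and masses are not known exactly. Their poses are not given: they have to be found in the camera images.
- hub: steel flanged hub on a round black fixture plate, one fixed piece. Origin on the table at the hub's axis, z up, x towards the sloping pad. Plate 180 mm wide, 12 mm thick; flange 140 mm wide, top at 24 mm; upright barrel 64 mm wide, open top at 76 mm, with a bore 48 mm wide and 52 mm deep. Four 5 mm high bolt heads on the flange
- bore_floor (a point): centre of the bore's floor, 24 mm above the table (z up)
- pad: sloping steel pad on the hub's flange, 34 mm (its x, down the slope) by 36 mm (y); part of the hub. Origin at the centre of its top face, at the centre of the marked ring (16 mm wide, dark line with a centre dot), 51 mm out from the hub's axis and 37 mm above the table. Its z axis is the face's outward normal, leaning 20 degrees from vertical, away from the barrel
- pot: open aluminium pot, fixed, 60 mm wide, 75 mm tall, inside 52 mm wide. Origin under its centre
- pot_floor (a point): centre of the pot's inner floor, 6 mm above the table
- brush_handle (a point): centre of the handle of the round brush, which stands upright in the pot. 200 mm long: stiff bristle head 37 mm wide and 70 mm long at the bottom, thin steel stem, wooden round handle 22 mm wide and 85 mm long at the top. This point is on the axis, 157.5 mm above the lower end. z points up the brush. 0.12 kg
- brush_end (a point): lower end of the brush's bristle head, on its axis
- brush: the whole brush; origin at its lower end, z up along it
- stand: black round probe stand on a 90 mm square foot, fixed, 60 mm wide, 75 mm tall, with a hole 22 mm wide. Origin under its centre
- probe: the whole spring probe; origin on its axis at the underside of its collar, z up along its axis (away from the tip)
- probe_handle (a point): centre of the probe's round grey handle, 24 mm wide and 78 mm long. The probe hangs upright in the stand, its 32 mm collar on the stand's top; it is lifted straight out. Below the collar, an 18 mm sleeve 45 mm long and then the plunger, a 6 mm rod with a round end standing out 20 mm. This point is on the axis, 110 mm above the tip with the plunger fully out. z points up the probe. 0.15 kg
- probe_tip (a point): end of the probe's plunger, on its axis
- plunger (a joint): how far the spring plunger is pushed into the probe: 0 fully out, 0.012 m fully in. Starts to move at 0.8 N, 2 N at 3 mm, 3.2 N at 6 mm, 5.6 N fully in
- brass_bush: bystander, to be left alone: brass flanged bush, 54 mm wide, 56 mm tall
- steel_bush: bystander, to be left alone: loose steel flanged bush, 72 mm wide, 45 mm tall
- spacer: bystander, to be left alone: steel spacer ring lying flat, 60 mm wide, 14 mm tall
- gauge_box: bystander, to be left alone: closed wooden gauge-block box 70 x 110 x 35 mm
- screwdriver: bystander, to be left alone: black-handled screwdriver lying down
- cleaner: bystander, to be left alone: white cleaner bottle, 56 mm wide, 140 mm tall
- caliper: bystander, to be left alone: steel caliper lying flat, 190 mm long
Mind the look-alikes: they are no part of the job. What is shaped like the pot but blue is not meant.

How it is judged:
On the way, in this order (a step that is already met when the one before it is completed fails the run):
1. the brush's lower end is near the bottom of the bore (within 22 mm of its floor) (horizontal distance between brush_end and bore_floor below 0.015 m and z of brush_end in the frame of bore_floor below 0.022 m), for 0.05 s.
2. the brush is drawn up at least 30 mm above the bore's floor (z of brush_end in the frame of bore_floor above 0.03 m), for 0.05 s.
3. the brush is near the bottom of the bore again (all of step 1), for 0.05 s.
4. the brush stands in its pot and is let go (horizontal distance between brush_end and pot_floor below 0.02 m and z of brush_end in the frame of pot_floor below 0.012 m and contact force between the fingers and brush below 0.1 N), for 0.2 s.
5. the probe is lifted out of its stand by the gripper (height (world z) of probe_tip above 0.05 m and contact force between probe and stand below 0.1 N and contact force between the fingers and probe above 1 N), for 0.1 s.
At the end, for the whole second after the job is handed in: Probe gripped and still: tip within 8 mm of the ring's centre, axis within 0.14 rad of the pad's normal, 0.8 to 8 N, plunger 2 to 10.5 mm in. Brush released in its pot: lower end within 20 mm of the centre and 12 mm of the floor, leaning under 0.5 rad (all of step 4 and distance between probe_tip and pad below 0.008 m and angle between the z axis of probe and the z axis of pad, either way round below 0.14 rad and contact force between probe and pad between 0.8 and 8 N and value of joint plunger between 0.002 and 0.0105 m and contact force between the fingers and probe above 1 N and linear speed of probe below 0.02 m/s and angle between brush's own z axis and vertical below 0.5 rad); the arm keeps its last pose, push and grip.
It fails at once if the probe is pressed hard (over 20 N) on the hub (contact force between probe and hub above 20 N).
It fails at once if a bystander is pushed over 30 mm away (distance of any of brass_bush, steel_bush, spacer, gauge_box, screwdriver, cleaner, caliper from where it was at the start of the episode above 0.03 m).
It also fails if it takes over 54 s, if anything falls off the work surface, if the arm or the gripper's body presses on something with over 40 N, if the wrist force passes 120 N, or if a joint passes its speed limit or range.

ROBOT

A 6-joint arm with a two-finger parallel gripper is mounted at the origin on the work surface. World frame = base frame: x ahead of the robot, y to its left, z up, the work surface at z = 0. Lengths are in m, angles in rad, forces in N, time in s.
With the tool pointing down it reaches from about 0.35 to 0.725 m from the base axis. Payload 6 kg.
Tool frame: the origin (TCP) lies between the finger pads; the fingertips stand 17 mm ahead of it and the grasp point (between the pads) lies 2 mm behind it (manip.finger_overhang is the distance from the TCP to the fingertips, in m); z points along the fingers, y is the line along which they close (so a half turn about z gives the same grasp; the last joint's range is limited). The gripper opens to 85 mm and grips with 20 to 120 N. Pads are 22 mm wide; open, the fingers measure 114 mm over their backs; the gripper's body (76 mm by 85 mm) begins 54 mm behind the grasp point. The pads swing forward as they close: fully open they stand 13 mm farther back than shut.
Start: joints at [1.556, 0.04, 0.085, 0, -1.615, -0.334], TCP at [0.205, 0.564, 0.248] pointing down, gripper open.
Joint ranges: [-2.56, 2.56], [-1.29, 2.01], [-1.08, 1.49], [-3.29, 1.98], [-2.81, -0.18], [-2.99, 2.99]. Speed limits (rad/s): [2.57, 2.57, 3.01, 3.14, 3.14, 3.14].

INTERFACE

Orientations are given as a rotation vector (axis times angle).
In Python, from rig import manip, hand, sense, cams gives the robot as it stands. Calls block until the motion is done:
- manip.movep(position, orientation): joint-space move of the TCP to a pose.
- manip.movel(position, orientation=None, speed=0.15, force_limit=None): straight line of the TCP; orientation=None keeps the orientation; speed is the mean speed in m/s. With force_limit (N) it stops when the force on the tool has changed by that much, and returns True; else False.
- manip.movej(angles): joint-space move.
- hand.release() and hand.gripper_close(grasp_force=None): open the fingers fully, or close them until they stop; grasp_force is the grip in N (None keeps the last).
- manip.wait(seconds).
- manip.ik(position, orientation): joint angles nearest the present ones, or None.
- sense(): the state.
- cams.grab_frame(name): name is "scene" or "top"; returns a dict with "color" (420x560x3 uint8, blue, green, red), "intrinsics" (3x3 intrinsics, pixels), "k1" (the pictures are not rectified: a ray, as slopes to the right and down, at radius r is drawn at 1 + k1 r^2 times it, then the intrinsics apply), "R" (3x3) and "t" (3): a world point X has camera coordinates R X + t. Camera axes: x right, y down, z forward; pixel columns grow to the right and rows downward; lengths in m; the calibration is good to about 2 mm. A picture is of the moment at which its call begins. There is no depth.
A pose or a line that the arm cannot do raises manip.IKError and nothing moves.
- manip.close_job(): hands the job in; it is judged then, once.
The state is a dict: "time_s": time; "qpos": joint angles; "joint_velocities": joint speeds; "effort": joint torques, N m; "tool_pos": TCP position; "tcp_rot": TCP orientation; "force": force on the tool from outside, world axes, zero at the start; "moment": the same for the moment, N m; "gripper_width": opening from 0.0 (shut) to 1.0 (fully open); "grip_force": force on a finger pad.
Only numpy, scipy, OpenCV 4.12 (cv2) and the standard library are available. Lean on these libraries where they do the work, as an engineer would, in place of code of your own. Each camera call takes 0.05 s, during which the arm holds its last target. There are 200 camera calls.

## Working session

There is one attempt and no reset: what is moved stays moved. The work goes in short steps, each a Python script; the robot and the scene stay as the last script left them, time stands still between calls to the robot, and variables do not carry over. Pictures are saved under pics/ and viewed, at most 10 in all, crops included, and the job is handed in when it is done.

```bash
ls; mkdir -p pics; python3 - <<'E'
from rig import manip,hand,sense,cams
import cv2
for n in("scene","top"):
    f=cams.grab_frame(n); cv2.imwrite(f"pics/{n}0.png",f["color"]); print(n,f["intrinsics"],f["k1"],f["R"],f["t"])
s=sense();print(s)
E
```

```text
pics
scene [[485.62603183   0.         270.43117501]
 [  0.         485.62603183 203.94303647]
 [  0.           0.           1.        ]] -0.06487417915003368 [[ 0.87463375  0.48436655  0.02012105]
 [ 0.31539173 -0.53700973 -0.78239926]
 [-0.36816283  0.69065881 -0.62245204]] [-0.50799807 -0.06007839  1.74587615]
top [[507.85483114   0.         275.60695515]
 [  0.         507.85483114 212.64073352]
 [  0.           0.           1.        ]] -0.09171985278988191 [[-0.0071632  -0.99991366 -0.01101623]
 [-0.99035454  0.00861826 -0.13828817]
 [ 0.13837117  0.00991938 -0.99033077]] [0.01956737 0.57827309 1.24800886]
{'time_s': 0.1, 'qpos': array([ 1.55574822e+00,  4.07519092e-02,  8.39191332e-02, -4.27203815e-04,
       -1.61548613e+00, -3.33682636e-01]), 'joint_velocities': array([-0.00172379, -0.00104326,  0.00405685,  0.002064  ,  0.00042625,
       -0.00140547]), 'effort': array([-5.05485295e-03, -3.69348443e+01,  3.48279762e+01,  6.95189551e+00,
       -4.58904920e-03,  2.46527534e-06]), 'tool_pos': array([0.20486414, 0.56366111, 0.24737955]), 'tcp_rot': array([ 3.09241408e+00, -5.44711882e-01, -2.82347826e-04]), 'force': array([ 0.08833138,  0.444025  , -0.42371871]), 'moment': array([-0.02768993, -0.07491927,  0.03815593]), 'grip_force': 0.0, 'gripper_width': 0.9963017085158751}
```

View pics/scene0.png

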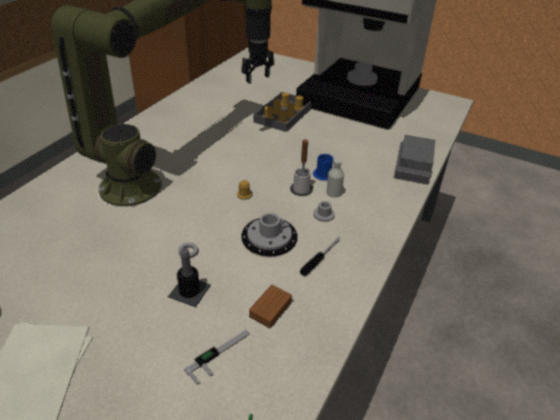

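View pics/top0.png

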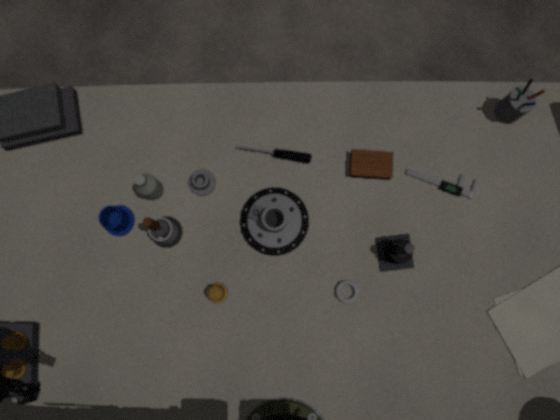

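The scene picture shows the brush in the grey pot at (302,180), the blue pot at (324,166), the hub at (269,232), and the probe in its stand at (187,280).

Look-alikes:
- **Pot:** top (163,230) grey with the brush, versus (117,220) blue and (145,185) bottle. I choose the grey one.
- **Hub:** top (273,220) on the black plate, versus the loose steel bush (202,181) and brass bush (217,292).
- **Probe stand:** top (394,252), versus the pen holder (515,100). I choose the black square foot.

Next is a close crop to check these.

```bash
cat > h.py <<'E'
import numpy as np,cv2
def ray(f,uv):
    K=f["intrinsics"];d=np.array([f["k1"],0,0,0,0.])
    p=cv2.undistortPoints(np.array([[uv]],float),K,d)[0,0]
    R=np.array(f["R"]);return -R.T@f["t"],R.T@np.r_[p,1]
def plane(f,uv,z):
    c,d=ray(f,uv);return c+d*(z-c[2])/d[2]
def proj(f,X):
    return cv2.projectPoints(np.atleast_2d(X).astype(float),cv2.Rodrigues(np.array(f["R"]))[0],np.array(f["t"],float),f["intrinsics"],np.array([f["k1"],0,0,0,0.]))[0][:,0]
def crop(img,u,v,w,h,s):
    c=cv2.resize(img[v:v+h,u:u+w],None,fx=s,fy=s,interpolation=cv2.INTER_CUBIC)
    return np.clip(c.astype(float)*1.6,0,255).astype(np.uint8)
E
python3 - <<'E'
from h import *
s=cv2.imread("pics/scene0.png");t=cv2.imread("pics/top0.png")
a=np.hstack([crop(t,235,180,80,80,5)[:300],crop(s,235,195,80,80,5)[:300]])
a=np.hstack([crop(t,235,185,80,75,5)[:300,:400],crop(s,235,205,80,60,5)])if 0 else np.hstack([crop(t,233,180,80,80,5),crop(s,230,190,80,80,5)])
b=np.hstack([crop(t,125,190,80,40,5)*1,crop(s,160,240,80,40,5)])
b=np.hstack([crop(t,130,205,66,50,4),crop(t,367,225,66,50,4),crop(s,155,240,66,66,4)[:200]])
b=b[:, :800]; b=np.pad(b,((0,0),(0,800-b.shape[1]),(0,0)))
cv2.imwrite("pics/c1.png",np.vstack([a,b]))
E
```

```text
(no output)
```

View pics/c1.png

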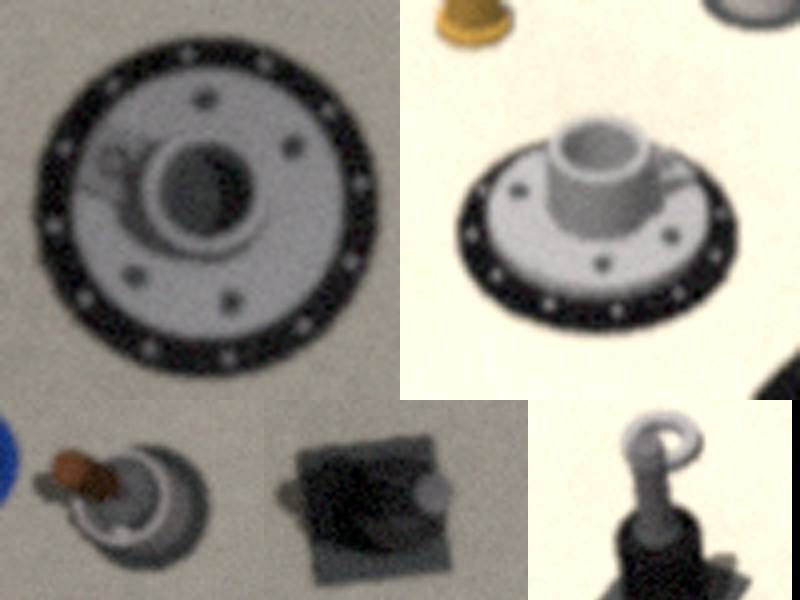

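The crop confirms the choices: pot rim centre at top (160,229), handle top (147,222), probe handle top (409,248), and ring on the pad at (256.4,212), left of the barrel. Now I'll measure with masks and rays.

```bash
python3 - <<'E'
from rig import manip,hand,sense,cams
from h import *
f=cams.grab_frame("top");g=cams.grab_frame("scene")
im=f["color"];gray=cv2.cvtColor(im,6);print(sense()["time_s"])
# plate: dark contour fill
m=((gray<45)*255).astype(np.uint8);r=np.zeros_like(m);r[175:265,228:318]=m[175:265,228:318]
c=max(cv2.findContours(r,0,2)[0],key=cv2.contourArea);e=cv2.fitEllipse(c);print("plate",e,plane(f,e[0],.012))
print("barrel",plane(f,(273.6,217.3),.076),"ring",plane(f,(256.0,211.6),.037))
print("pot rim",plane(f,(159.7,228.3),.075))
print("brush top",plane(f,(147.2,221.4),.206),"probe top",plane(f,(409.,247.7),.159))
def wood(fr,x0,y0,x1,y1):
    b=fr["color"].astype(int);k=(b[...,2]>b[...,0]*1.5+8)
    ys,xs=np.nonzero(k[y0:y1,x0:x1]);P=np.c_[xs+x0,ys+y0];mu=P.mean(0);w,v=np.linalg.eigh(np.cov(P.T));print(len(P),mu,np.sqrt(w),v[:,1],P.min(0),P.max(0));return mu
a=wood(f,135,208,170,245);b=wood(g,292,132,316,172)
def tri(a,b):
    c1,d1=ray(f,a);c2,d2=ray(g,b);A=np.c_[d1,-d2];s=np.linalg.lstsq(A,c2-c1,rcond=None)[0];return (c1+d1*s[0]+c2+d2*s[1])/2,np.linalg.norm(c1+d1*s[0]-c2-d2*s[1])
print("handle tri",tri(a,b))
for n,P in dict(bush_top=plane(f,(147.2,221.4),.206),potrim=plane(f,(159.7,228.3),.075),probetop=plane(f,(409.,247.7),.159),barrel=plane(f,(273.6,217.3),.076),ring=plane(f,(256,211.6),.037)).items(): print(n,proj(g,P))
cv2.imwrite("pics/c2.png",np.hstack([crop(g["color"],270,130,66,70,6),crop(g["color"],155,235,60,70,6)]))
E
```

```text
0.2
plate ((273.8218078613281, 221.05311584472656), (66.53425598144531, 67.57172393798828), 85.12065887451172) [0.5604277  0.02004092 0.012     ]
barrel [0.5618777  0.01964953 0.076     ] ring [0.58197838 0.06490498 0.037     ]
pot rim [0.53691708 0.30184972 0.075     ]
brush top [0.53809248 0.29871185 0.206     ] probe top [ 0.47818793 -0.29079218  0.159     ]
104 [150.11538462 223.24038462] [2.08494476 4.36653794] [-0.91483321 -0.40383189] [143 218] [158 229]
87 [303.98850575 150.40229885] [1.14605972 6.33277842] [-0.07351974  0.99729376] [302 140] [306 161]
handle tri (array([0.53931105, 0.30290229, 0.16577521]), np.float64(0.0012648542156044455))
bush_top [[303.67830668 140.72364674]]
potrim [[301.46123542 172.29061721]]
probetop [[183.70822492 250.65663391]]
barrel [[268.65235713 219.14332722]]
ring [[280.80950707 222.59451082]]
```

View pics/c2.png

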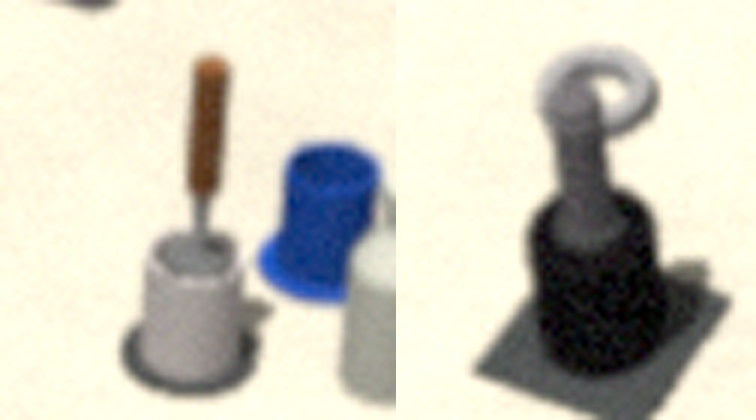

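The two views agree to about 2 mm. The brush is near (0.539,0.301), the pot (0.537,0.302), the hub axis (0.561,0.020) and the probe near (0.478,-0.29). Next I'll check reachability and the wrist yaw, then pick the brush.

```bash
cat >> h.py <<'E'
from scipy.spatial.transform import Rotation as Ro
def down(yaw,n=(0,0,1)):   # tool z = -n, yaw about world z first
    n=np.array(n,float);ax=np.cross([0,0,1],n);s=np.linalg.norm(ax)
    T=Ro.from_rotvec(ax/s*np.arcsin(s)) if s>1e-9 else Ro.identity()
    return (T*Ro.from_euler('z',yaw)*Ro.from_euler('x',np.pi)).as_rotvec()
E
python3 - <<'E'
from rig import manip,hand,sense,cams
from h import *
f=cams.grab_frame("top")
print("foot",plane(f,(394.2,252.1),.005))
az=np.deg2rad(65);n=np.r_[np.sin(.349)*np.cos(az),np.sin(.349)*np.sin(az),np.cos(.349)]
R0=np.array([.582,.065,.037])
g=R0+n*.105
for y in np.arange(-3,3.1,.5):
    o=[]
    for p,r in(([.5385,.301,.30],down(y)),([.561,.02,.30],down(y)),([.478,-.288,.28],down(y)),(g,down(y,n)),(g+n*.08,down(y,n))):
        q=manip.ik(p,r);o.append(None if q is None else np.round(q[3:],2).tolist())
    print(round(y,1),o)
E
```

```text
foot [ 0.47761594 -0.29069267  0.005     ]
-3.0 [[-0.0, -1.71, -2.26], [-0.0, -1.71, -1.82], [0.0, -1.67, -1.25], [0.18, -1.64, -2.04], [0.18, -1.78, -2.03]]
-2.5 [[-0.0, -1.71, -1.76], [0.0, -1.71, -1.32], [0.0, -1.67, -0.75], [0.18, -1.64, -1.54], [0.18, -1.78, -1.53]]
-2.0 [[0.0, -1.71, -1.26], [0.0, -1.71, -0.82], [0.0, -1.67, -0.25], [0.18, -1.64, -1.04], [0.18, -1.78, -1.03]]
-1.5 [[0.0, -1.71, -0.76], [0.0, -1.71, -0.32], [0.0, -1.67, 0.25], [0.18, -1.64, -0.54], [0.18, -1.78, -0.53]]
-1.0 [[0.0, -1.71, -0.26], [0.0, -1.71, 0.18], [0.0, -1.67, 0.75], [0.18, -1.64, -0.04], [0.18, -1.78, -0.03]]
-0.5 [[0.0, -1.71, 0.24], [0.0, -1.71, 0.68], [0.0, -1.67, 1.25], [0.18, -1.64, 0.46], [0.18, -1.78, 0.47]]
0.0 [[0.0, -1.71, 0.74], [0.0, -1.71, 1.18], [0.0, -1.67, 1.75], [0.18, -1.64, 0.96], [0.18, -1.78, 0.97]]
0.5 [[0.0, -1.71, 1.24], [0.0, -1.71, 1.68], [-0.0, -1.67, 2.25], [0.18, -1.64, 1.46], [0.18, -1.78, 1.47]]
1.0 [[0.0, -1.71, 1.74], [0.0, -1.71, 2.18], [0.0, -1.67, 2.75], [0.18, -1.64, 1.96], [0.18, -1.78, 1.97]]
1.5 [[0.0, -1.71, 2.24], [0.0, -1.71, 2.68], None, [0.18, -1.64, 2.46], [0.18, -1.78, 2.47]]
2.0 [[0.0, -1.71, 2.74], None, [0.0, -1.67, -2.53], [0.18, -1.64, 2.96], [0.18, -1.78, 2.97]]
2.5 [None, [0.0, -1.71, -2.61], [-0.0, -1.67, -2.03], [0.18, -1.64, -2.82], [0.18, -1.78, -2.81]]
3.0 [[0.0, -1.71, -2.55], [0.0, -1.71, -2.11], [-0.0, -1.67, -1.53], [0.18, -1.64, -2.32], [0.18, -1.78, -2.31]]
```

```bash
python3 - <<'E'
from rig import manip,hand,sense,cams
from h import *
o=down(0)
manip.movep([.5385,.301,.27],o)
manip.movel([.5385,.301,.168],o,speed=.12,force_limit=15)
hand.gripper_close(60)
s=sense();print(s["time_s"],s["gripper_width"],s["grip_force"],s["tool_pos"],s["force"])
manip.movel([.5385,.301,.30],o,speed=.12)
manip.movep([.561,.020,.30],o)
s=sense();print(s["time_s"],s["gripper_width"],s["grip_force"],s["tool_pos"],s["force"])
f=cams.grab_frame("top");g=cams.grab_frame("scene")
print(proj(f,[[.561,.02,.138],[.561,.02,.076]]),proj(g,[[.561,.02,.138],[.561,.02,.208],[.561,.02,.076]]))
cv2.imwrite("pics/c3.png",np.hstack([crop(f["color"],235,170,78,100,5),crop(g["color"],230,150,80,100,5)]))
E
```

```text
3.425 0.24164944710297415 58.62346529960632 [0.53863217 0.30107467 0.16830805] [-1.29982535 -0.68788085  1.18719097]
5.7667 0.2417804943108384 58.619563579559326 [0.56107968 0.02089462 0.29966722] [ 0.10361606  0.55034169 -1.57483533]
[[273.05749831 214.2519674 ]
 [273.46005483 217.65465124]] [[268.82113991 203.32910144]
 [269.25242406 184.6306153 ]
 [268.46021234 218.98768018]]
```

View pics/c3.png

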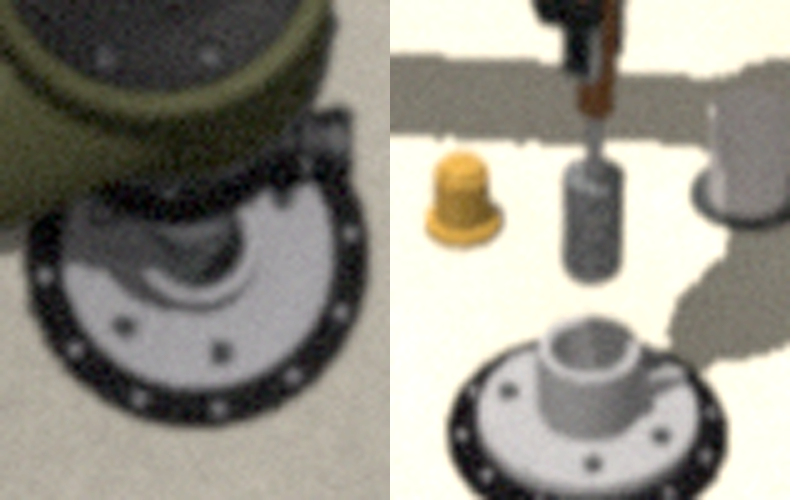

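The picture shows the brush head hanging centred over the barrel: head axis at scene u≈270.2, barrel rim centre at u≈269.8. Going in.

```bash
python3 - <<'E'
from rig import manip,hand,sense,cams
from h import *
x=[.5605,.020]
def st(n,r=None):
    s=sense();print(n,r,round(s["time_s"],2),s["tool_pos"].round(4),s["force"].round(1),round(s["gripper_width"],3),flush=True)
def go(z,v=.1):
    r=manip.movel([*x,z],speed=v,force_limit=20);st(z,r);return r
go(.245)
if not go(.197,.06):
    manip.wait(.1);go(.238);go(.197);manip.wait(.1);go(.30,.12)
E
```

```text
0.245 False 6.57 [0.5607 0.02   0.2458] [ 0.2  0.2 -1.6] 0.241
0.197 False 7.52 [0.5607 0.02   0.1976] [ 0.  -0.5 -1.8] 0.243
0.238 False 8.18 [0.5604 0.0202 0.2377] [-0.6  0.8 -1.7] 0.242
0.197 False 8.73 [0.5605 0.0198 0.197 ] [ 0.5 -0.3 -0.2] 0.249
0.3 False 9.84 [0.5603 0.0201 0.299 ] [ 0.2  0.2 -2.3] 0.243
```

No jamming. Now the brush goes back to the pot.

```bash
python3 - <<'E'
from rig import manip,hand,sense,cams
from h import *
o=down(0)
manip.movep([.538,.3015,.30],o)
manip.movel([.538,.3015,.185],o,speed=.15,force_limit=20)
r=manip.movel([.538,.3015,.1665],o,speed=.03,force_limit=4)
s=sense();print(r,s["time_s"],s["tool_pos"],s["force"])
hand.release();manip.wait(.2)
manip.movel([.538,.3015,.28],o,speed=.15)
f0=sense()["time_s"]
manip.movep([.478,-.2905,.26],o)
s=sense();print(f0,s["time_s"],s["tool_pos"])
f=cams.grab_frame("top");g=cams.grab_frame("scene")
cv2.imwrite("pics/c4.png",np.hstack([crop(f["color"],125,190,66,70,6),crop(g["color"],270,130,66,70,6)]))
print(proj(g,[[.478,-.2905,.26],[.478,-.2905,.159]]))
cv2.imwrite("pics/full4.png",g["color"])
E
```

```text
True 12.4 [0.53795617 0.30150824 0.16831212] [-0.82675535 -0.50389524  3.8524581 ]
14.1417 16.275 [ 0.47846452 -0.28983841  0.25990068]
[[179.98745195 221.30002524]
 [183.7177675  250.5643807 ]]
```

View pics/c4.png

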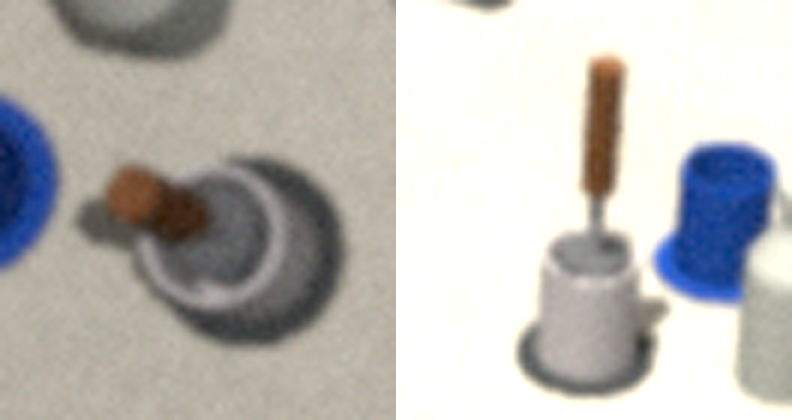

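The picture shows the brush standing in its pot as before, released. Now the probe.

```bash
python3 - <<'E'
from rig import manip,hand,sense,cams
from h import *
o=down(0)
def st(n,r=None):
    s=sense();print(n,r,round(s["time_s"],2),s["tool_pos"].round(4),s["force"].round(2),s["moment"].round(2),round(s["gripper_width"],3),round(s["grip_force"],1),flush=True)
P=[.478,-.2907]
st("b",manip.movel([*P,.123],o,speed=.1,force_limit=12))
hand.gripper_close(60);st("grip")
manip.movel([*P,.25],o,speed=.1);st("up")
az=np.deg2rad(65);n=np.r_[np.sin(.349)*np.cos(az),np.sin(.349)*np.sin(az),np.cos(.349)]
R0=np.array([.582,.065,.037]);np.save("n.npy",n)
T=R0+n*(.113+.025)
manip.movep([T[0]-.02,T[1]-.05,.27],o)
manip.movep(T,down(0,n));st("over")
f=cams.grab_frame("top");g=cams.grab_frame("scene")
tip=R0+n*.025
print(proj(f,[tip,R0]),proj(g,[tip,R0]))
cv2.imwrite("pics/c5.png",np.hstack([crop(f["color"],232,180,66,70,6),crop(g["color"],250,170,66,70,6)]))
E
```

```text
b False 17.89 [ 0.4784 -0.2909  0.1238] [-0.33  0.48 -0.43] [ 0.02  0.02 -0.  ] 1.001 0.0
grip None 18.48 [ 0.4781 -0.2909  0.1232] [-0.18 -0.94  1.01] [-0.28  0.02 -0.02] 0.266 58.6
up None 19.9 [ 0.4778 -0.2906  0.2491] [ 1.32  0.08 -1.02] [-0.   -0.01  0.03] 0.269 58.7
over None 21.81 [0.602  0.1073 0.1649] [-0.18  0.01 -0.05] [ 0.89 -0.49 -0.  ] 0.267 58.7
[[252.4012512  208.87018872]
 [255.96268139 211.59191465]] [[283.22575092 215.97297306]
 [280.82941857 222.58000011]]
```

View pics/c5.png

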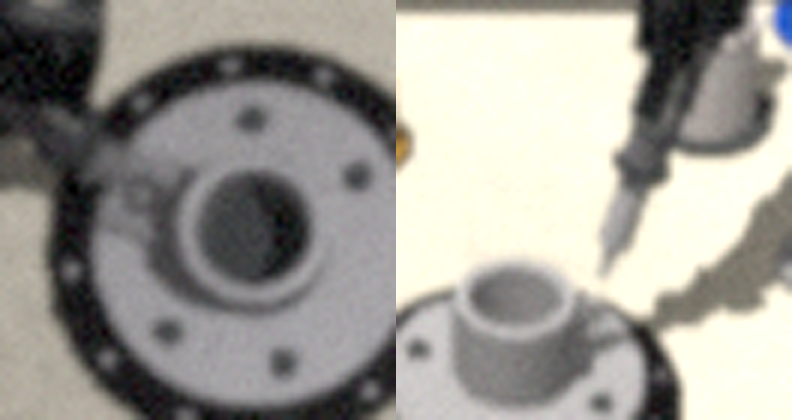

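The picture shows the probe tip at scene (284.3,215.4), offset from the prediction by the same amount as the hub was. The ring is at about top (255.1,212.1). One averaged close-up should settle the ring centre and the tip.

```bash
python3 - <<'E'
from rig import manip,hand,sense,cams
from h import *
fs=[cams.grab_frame("top") for _ in range(8)];gs=[cams.grab_frame("scene") for _ in range(8)]
def mk(fs,u,v,w,h,s):
    a=np.mean([f["color"].astype(np.float32) for f in fs],0)[v:v+h,u:u+w]
    a=(a-a.min())/(np.percentile(a,99.5)-a.min())*255
    return cv2.resize(np.clip(a,0,255).astype(np.uint8),None,fx=s,fy=s,interpolation=cv2.INTER_CUBIC)
A=mk(fs,240,195,40,40,10);B=mk(gs,262,202,40,40,10)
for im,u,v in((A,240,195),(B,262,202)):
    for k in range(0,40,5): cv2.line(im,(k*10+5,0),(k*10+5,6),(0,0,255),1);cv2.line(im,(0,k*10+5),(6,k*10+5),(0,0,255),1)
cv2.imwrite("pics/c6.png",np.hstack([A,B]))
E
```

```text
(no output)
```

View pics/c6.png

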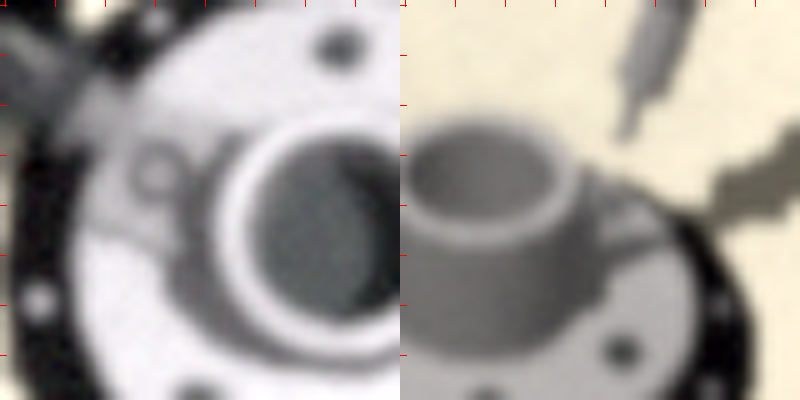

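Ring centre is (255.5,211.8) in the top view, giving a pad point near (0.5815,0.066). The azimuth is about 65.5°, with a radius of 50.7 mm, as it should be. Next I approach and press in small steps while watching the force.

```bash
python3 - <<'E'
from rig import manip,hand,sense,cams
from h import *
az=np.deg2rad(65.5);n=np.r_[np.sin(.349)*np.cos(az),np.sin(.349)*np.sin(az),np.cos(.349)]
R0=np.array([.5815,.066,.037]);o=down(0,n)
def F():
    manip.wait(.1);v=[]
    for _ in range(8): manip.wait(.02);v.append(sense()["force"]@n)
    return np.mean(v),np.std(v)
def go(d,v): return manip.movel(R0+n*(.113+d),o,speed=v,force_limit=7)
go(.025,.05);go(.007,.04);b,s=F();print("base",b,s)
for d in np.arange(.005,-.0091,-.002):
    r=go(d,.01);f,s=F();st=sense()
    print(round(d,4),r,round(f-b,2),round(s,2),((st["tool_pos"]-R0)@n-.113).round(4),round(st["time_s"],1),flush=True)
    if r or f-b>2.9: break
E
```

```text
base -1.563172845305131 0.4816885193872105
0.005 False 0.29 0.49 0.0051 24.4
0.003 False 0.02 0.35 0.003 25.0
0.001 False 0.04 0.54 0.001 25.5
-0.001 False 1.48 0.37 -0.0008 26.1
-0.003 False 2.15 0.44 -0.0029 26.7
-0.005 False 3.32 0.42 -0.0049 27.3
```

The force profile matches the spring: contact at about +0.5 mm, and 3.3 N now, which is about half-way. One last look.

```bash
python3 - <<'E'
from rig import manip,hand,sense,cams
from h import *
f=cams.grab_frame("top");g=cams.grab_frame("scene")
cv2.imwrite("pics/c7.png",np.hstack([crop(f["color"],235,190,40,40,10),crop(g["color"],262,190,40,40,10)]))
s=sense();print(s["time_s"],s["force"],s["grip_force"],np.abs(s["joint_velocities"]).max())
E
```

```text
27.3917 [0.61875293 0.61976639 1.75571495] 58.76245558261871 0.002199956171737067
```

View pics/c7.png

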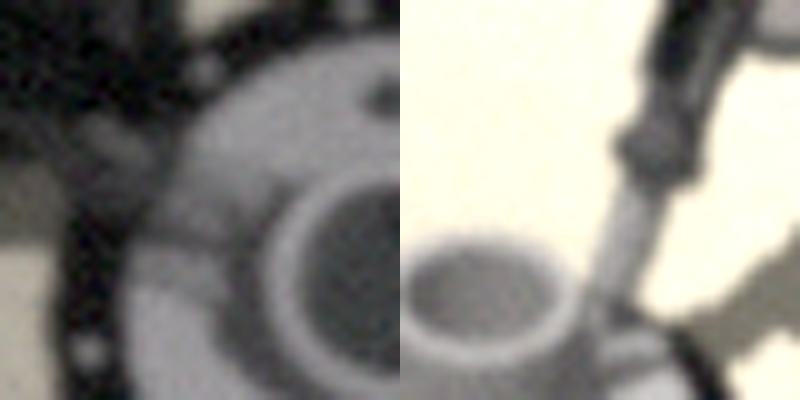

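The plunger end is on the pad at about scene (281.7,222), where the ring was seen. Handing in.

```bash
python3 -c "
from rig import manip
print(manip.close_job())"
```

```text
the job is handed in; nothing more can be done
None
```

I handed the job in at about 27 s of the 54 s, without seeing a verdict: the bore was brushed down, up and down, the brush was left standing in its pot, and the gripped probe is pressing the ring at about 3.3 N with its plunger about half-way in.

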